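# Power up and jog the valve test bench

## Robot

A 6-joint arm with a two-finger parallel gripper is mounted at the origin on the work surface. World frame = base frame: x ahead of the robot, y to its left, z up, the work surface at z = 0. Lengths are in mm, angles in rad, forces in N, time in s.
With the tool pointing down it reaches from about 275 to 750 mm from the base axis. Payload 10.2 kg.
Tool frame: the origin (TCP) lies at the very end of the fingers, on their centre line; the grasp point (between the pads) lies 19 mm behind it (ctrl.grip_depth is the distance from the TCP to the grasp point, in mm); z points along the fingers, x is the direction in which the jaws open and shut, and the axes are right-handed (so a half turn about z gives the same grasp; the last joint's range is limited). The gripper opens to 85 mm and grips with 20 to 120 N. Pads are 22 mm wide; open, the fingers measure 114 mm over their backs; the gripper's body (76 mm by 85 mm) begins 54 mm behind the grasp point. The pads swing forward as they close: fully open they stand 13 mm farther back than shut.
Start: joints at [-1.533, 0.313, 1.498, -0, 1.331, -0.223], TCP at [135.36, -507.256, 231.294] pointing down, gripper open.
Joint ranges: [-2.94, 2.94], [-0.97, 2.17], [0.19, 2.56], [-1.23, 4.37], [0.02, 3.11], [-2.88, 2.88]. Speed limits (rad/s): [2.39, 2.39, 3.01, 3.14, 3.14, 3.14].

## Interface

Orientations are given as a unit quaternion [w, x, y, z].
In Python, from rig import ctrl gives the robot as it stands.
- The arm moves only by the tool play_rows, never from a script. Its argument "motion" is a list of rows, each a list of 2 entries, a list of its own where there are three numbers: the shift along the tool's x, y, z in mm, then the turn, a rotation vector about the tool's x, y, z in degrees. A call has 1 to 20 rows; each row shifts and turns the commanded pose from where the row before left it, along the tool's axes as they then stand; what a row does not reach is not made up. A row lasts 1/12 s, in which the tool goes at most 41.7 mm and 7.16 degrees, less where a joint would pass 70% of its speed; a pose out of reach is approached as far as the arm can. A call with a gripper value outside its range is refused whole. "fingers" is the finger opening in mm, from 0 to 85.4, set as the call begins (left out, the last holds). The fingers move at their own pace and stop on an object; "squeeze" is the grip in N (left out, the last holds). Time passes only in rows, so rows that do not move let the fingers close. It gives the time, the measured TCP pose, the force and the opening at its end, in the units of the state.
- ctrl.sense(): the state, without advancing time (a new reading comes with each control period).
- ctrl.capture(name): name is "scene" or "top" or "wrist"; returns the picture (384x512x3 uint8, red, green, blue); there is no depth.
- ctrl.get_calibration(name): a dict with "K" (3x3 intrinsics, pixels), "R" (3x3) and "t" (3): a world point X has camera coordinates R X + t; the wrist camera has in their place "tool_from_camera" (4x4, takes a point from camera to tool coordinates, whose origin is the TCP and whose axes are the tool frame's). Camera axes: x right, y down, z forward; pixel columns grow to the right and rows downward; lengths in mm; the calibration is good to about 2 mm. A picture is of the moment at which its call begins: read the wrist's pose just before it. get_calibration takes no time and is no camera call.
- ctrl.finish_job(): hands the job in, once; it reports no verdict.
Trained networks look in the newest picture that a camera, given by its name, has taken for a name from the list of things; names that differ only in an ending like _2 or _b are one class to them, and where a whole thing is asked for, a point or a joint stands for the part that bears it (a point fixed in the world has none). Each returns a list of dicts, best first, with "p" (0 to 1); they miss things now and then, are a little off and sometimes report something else, mostly with a low value. They report only what shows in the picture. A call takes as long as a camera call.
- ctrl.spot_in(camera, name): "position" ([column, row] as shares, 0 to 1, of the picture: columns of its width, rows of its height, amid what is visible of it).
The state is a dict: "time_s": time; "joints": joint angles; "dq": joint speeds; "tau": joint torques, N m; "eef_pos": TCP position; "ee_rot": TCP orientation; "force": force on the tool from outside, world axes, zero at the start; "wrist_torque": the same for the moment, N m; "grip_width": opening from 0.0 (shut) to 1.0 (fully open).
Only numpy, scipy, OpenCV 4.12 (cv2) and the standard library are available. Lean on these libraries where they do the work, as an engineer would, in place of code of your own. Each camera call takes 0.05 s, during which the arm holds its last target. There are 200 camera calls.

## Task

Start the valve test: switch the power on by pressing down the white end of the rocker, then push the yellow valve override fully home, then the white one, and last press the green run button all the way down and finish while still holding it down. Leave the black override and the red stop button unpressed, and leave the loose bolts and tools where they are.

Things in the scene. Friction and masses are not known exactly. Their poses are not given: they have to be found in the camera images.
- manifold: White cast manifold, fixed, 160 (x) x 280 (y) x 60 (z) mm, left or right of the control box. Origin: centre of its underside on the bench; x away from the robot at yaw 0. On top, 25 mm to +x of the middle, a row of three valves along y, 88 mm apart, in any order: blue plate 64 x 72 mm, grey body 40 x 40 mm, collar up to 44 mm above the manifold, and a yellow, white or black cap.
- panel: Grey control box, fixed, 150 (x) x 210 (y) x 70 (z) mm. Origin: centre of its underside on the bench. On its top, 20 mm towards +x from the middle, a row along y, 64 mm apart, in any order: black power rocker with a white end, green run button, red stop button.
- power (a joint): Power rocker, hinged about its middle: 0 off (as found, up to 0.03; the half with the white end stands up at 17 degrees), 0.3 rad on (white-ended half level, the other half up). Friction holds it where it is left; 6 to 10 N straight down on point power_on_end drives it on.
- power_on_end (a point): Point on the top of the rocker's white-ended (far, +x) half, 20 mm from the hinge, centre of its width; moves with the rocker. Each half is 32 mm long and 30 mm wide. About 94 mm above the bench when off, 88 mm when on. The point's own frame tilts with the rocker.
- power_module: Frame of the power rocker on the control box, 78 x 44 x 8 mm. Origin: centre of its underside, below the rocker's hinge; hinge line 18 mm above it, along y; x runs from the plain end to the white end; z up.
- yellow_pin (a joint): Sliding yellow override pin: 0 fully out (as found, up to 1 mm), 0.008 m fully home (pushed down, its top then 6 mm above the collar around it). Friction of about 4 N holds it wherever it is left; 7 to 12 N drives it home.
- yellow_top (a point): Centre of the top face of the yellow cap, a round cap 24 mm across that stands 14 mm above the valve's collar when out; moves down with the pin. Frame: z up, x and y along the manifold's.
- white_pin (a joint): Sliding white override pin: 0 fully out (as found, up to 1 mm), 0.008 m fully home (pushed down, its top then 6 mm above the collar around it). Friction of about 4 N holds it wherever it is left; 7 to 12 N drives it home.
- white_top (a point): Centre of the top face of the white cap, a round cap 24 mm across that stands 14 mm above the valve's collar when out; moves down with the pin. Frame: z up, x and y along the manifold's.
- black_pin (a joint): Sliding black override pin: 0 fully out (as found, up to 1 mm), 0.008 m fully home (pushed down, its top then 6 mm above the collar around it). Friction of about 4 N holds it wherever it is left; 7 to 12 N drives it home. Not to be pushed.
- black_top (a point): Centre of the top face of the black cap, a round cap 24 mm across that stands 14 mm above the valve's collar when out; moves down with the pin. Frame: z up, x and y along the manifold's.
- run_module: Housing of the green run button, 50 x 44 mm, with an aluminium ring 40 mm across, ending 12 mm above the control box's top. Origin: centre of its underside on the control box (70 mm above the bench); z up.
- run (a joint): Green run button: 0 up, 0.006 m fully down. Sprung: starts to move at 1.5 N, fully down at 5.1 N, and comes up again when let go. Hold it with 6 to 15 N.
- run_top (a point): Centre of the top of the green button, 30 mm across, standing 10 mm above its aluminium ring when up (about 92 mm above the bench); moves with it.
- stop (a joint): Red stop button, of the same form and spring as the green one: 0 up, 0.006 m down. Not to be pressed.
- stop_top (a point): Centre of the top of the red button, 30 mm across, about 92 mm above the bench.
- bolt_a: Loose M16 bolt standing on its hexagonal head (28 mm wide, 45 mm tall) on the front strip of the manifold. Origin: centre of underside.
- bolt_b: A second loose bolt like the first, also on the front strip of the manifold. Origin: centre of underside.
- socket: Loose steel socket, 26 mm across and 28 mm tall, standing on the front strip of the control box. Origin: centre of underside.
- wrench: Loose spanner lying on the bench in front of the robot, along its own x. Origin: on its underside.
- fitting: Loose brass hexagonal hose fitting, 32 mm wide, 36 mm tall, on the bench beyond the equipment. Origin: centre of underside.
- spraycan: Loose spray can, 64 mm across, 170 mm tall, standing on the bench beyond the equipment. Origin: centre of underside.
- driver: Loose red and black cordless driver lying on its side on the bench beyond the equipment, about 170 x 190 x 60 mm. Origin: on its underside below the motor.

How it is judged (in metres and radians):
On the way, in this order (a step that is already met when the one before it is completed fails the run):
1. the power rocker is on (value of joint power above 0.24 rad), for 0.1 s.
2. the yellow override is home (value of joint yellow_pin above 0.0065 m), for 0.1 s.
3. the white override is home (value of joint white_pin above 0.0065 m), for 0.1 s.
4. the green run button is held down by the fingers (value of joint run above 0.0045 m and contact force between the fingers and run_module above 2 N), for 0.2 s.
At the end, for the whole second after the job is handed in: The rocker is on (over 0.24 of 0.3 rad), the yellow and white overrides are home (over 6.5 of 8 mm), and the fingers are holding the green button down (over 4.5 of 6 mm, with more than 2 N); the black override and red button are not pressed (under 3 mm) (all of step 4 and value of joint power above 0.24 rad and value of joint each of yellow_pin, white_pin above 0.0065 m and value of joint each of black_pin, stop below 0.003 m); the arm keeps its last pose, push and grip.
It fails at once if a valve override is pushed before the power is on (value of joint any of yellow_pin, white_pin above 0.003 m and value of joint power below 0.24 rad).
It fails at once if the white override is pushed before the yellow one is home (value of joint white_pin above 0.003 m and value of joint yellow_pin below 0.0065 m).
It fails at once if the run button is pressed before the power is on and both overrides are home (value of joint run above 0.003 m and (value of joint power below 0.24 rad or value of joint any of yellow_pin, white_pin below 0.0065 m)).
It fails at once if the black override or the red stop button is pressed (value of joint any of black_pin, stop above 0.003 m).
It fails at once if a loose tool, bolt or fitting is lifted, carried or shifted by more than 20 mm (distance of any of bolt_a, bolt_b, socket, wrench, fitting, spraycan, driver from where it was at the start of the episode above 0.02 m).
It also fails if it takes over 54 s, if anything falls off the work surface, if the arm or the gripper's body presses on something with over 40 N, if the wrist force passes 120 N, or if a joint passes its speed limit or range.

## Working session

There is one attempt and no reset: what is moved stays moved. The work goes in short steps, Python scripts to look and compute and a tool call to move; the robot and the scene stay as the last step left them, time stands still between calls to the robot, and variables do not carry over. Pictures are saved under pics/ and viewed, about 8 in all and at most 12, crops included, and the job is handed in when it is done.

Besides the shell and the picture viewer there is one more tool, called after ">>>" as name([rows], argument=value, ...), one row to a line, values as JSON. play_rows: Moves the arm, as the interface text tells. Its arguments: {"type":"object","properties":{"motion":{"type":"array"},"fingers":{"type":"number"},"squeeze":{"type":"number"}},"required":["motion"]}

```bash
mkdir -p pics; ls
cat > h.py <<'E'
from rig import ctrl
import numpy as np, cv2
from scipy.spatial.transform import Rotation as Rn
def rot(s): q=s["ee_rot"]; return Rn.from_quat([q[1],q[2],q[3],q[0]]).as_matrix()
def ray(cam,px,s=None):
    c=ctrl.get_calibration(cam); K=np.array(c["K"]); d=np.linalg.solve(K,[px[0],px[1],1.])
    if cam=="wrist":
        T=np.array(c["tool_from_camera"]); R=rot(s)
        return R@T[:3,3]+np.array(s["eef_pos"]), R@T[:3,:3]@d
    R=np.array(c["R"]); t=np.array(c["t"]); return -R.T@t, R.T@d
def at(cam,px,z,s=None):
    o,d=ray(cam,px,s); return o+d*(z-o[2])/d[2]
E
python3 - <<'E'
from h import *
s=ctrl.sense(); print(s)
for c in ("top","scene"):
    im=ctrl.capture(c); cv2.imwrite(f"pics/{c}0.png",im[...,::-1])
    for n,z in (("power_on_end",94),("power_module",80),("run_top",92),("stop_top",92),("yellow_top",118),("white_top",118),("black_top",118),("manifold",60),("panel",70),("spraycan",85),("bolt_a",80),("socket",90)):
        for r in ctrl.spot_in(c,n)[:2]:
            p=r["position"]; px=[p[0]*512,p[1]*384]; print(c,n,round(r["p"],2),np.round(px),np.round(at(c,px,z)))
E
```

```text
pics
{'time_s': 0.0, 'joints': array([-1.53339407e+00,  3.13426955e-01,  1.49842501e+00, -3.09974025e-06,
        1.33099779e+00, -2.23352126e-01]), 'dq': array([-9.25008958e-04,  1.39865804e-03,  1.71304032e-03,  1.31954375e-03,
       -8.73419089e-05,  6.01297786e-04]), 'tau': array([ 2.42160795e-04, -4.12255669e+01, -2.59744424e+01, -1.45499498e-04,
        4.11456669e-03, -1.19111522e-05]), 'eef_pos': array([ 135.3520675 , -506.99069123,  230.75141102]), 'ee_rot': array([-4.82836005e-04,  7.93035220e-01, -6.09175463e-01, -4.02428631e-04]), 'force': array([ 0.27805093,  0.69745127, -0.67885841]), 'wrist_torque': array([-0.04099258, -0.02366144,  0.03626062]), 'grip_width': 1.002688354593324}
top power_on_end 0.82 [150. 195.] [590. 222.  94.]
top power_module 0.98 [150. 200.] [581. 226.  80.]
top power_module 0.48 [148. 196.] [588. 231.  80.]
top run_top 0.56 [118. 204.] [571. 290.  92.]
top stop_top 0.5 [176. 189.] [602. 168.  92.]
top stop_top 0.45 [163. 215.] [549. 195.  92.]
top yellow_top 0.51 [411. 182.] [ 609. -313.  118.]
top yellow_top 0.23 [140. 235.] [507. 234. 118.]
top
[... 779 characters left out ...]
 stop_top 0.29 [238. 229.] [ 582. -130.   92.]
scene yellow_top 0.51 [384. 171.] [774. 130. 118.]
scene yellow_top 0.49 [185. 315.] [ 611. -323.  118.]
scene white_top 0.74 [305. 148.] [603. 107. 118.]
scene white_top 0.61 [214. 264.] [ 597. -227.  118.]
scene black_top 0.61 [304. 150.] [604. 102. 118.]
scene black_top 0.48 [216. 268.] [ 605. -231.  118.]
scene manifold 0.74 [199. 296.] [ 588. -268.   60.]
scene manifold 0.57 [385. 170.] [766. 190.  60.]
scene panel 0.92 [305. 150.] [586. 150.  70.]
scene spraycan 0.51 [321. 124.] [585. 235.  85.]
scene bolt_a 0.84 [152. 298.] [ 527. -319.   80.]
scene bolt_a 0.71 [203. 230.] [ 520. -160.   80.]
scene socket 0.56 [304. 152.] [595. 123.  90.]
```

Run:
```python
import cv2
a=cv2.imread("pics/top0.png"); cv2.imwrite("pics/top0c.png",cv2.resize(a[70:290,90:460],None,fx=2.1,fy=2.1,interpolation=2))
```

```text
(no output)
```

View pics/top0c.png

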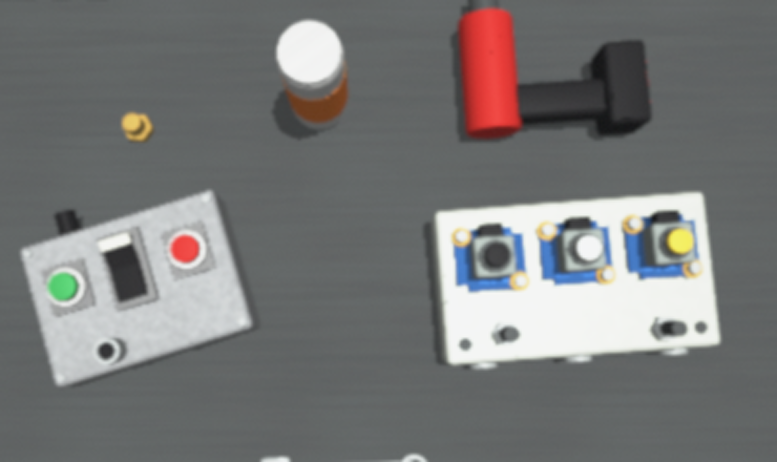

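View pics/scene0.png

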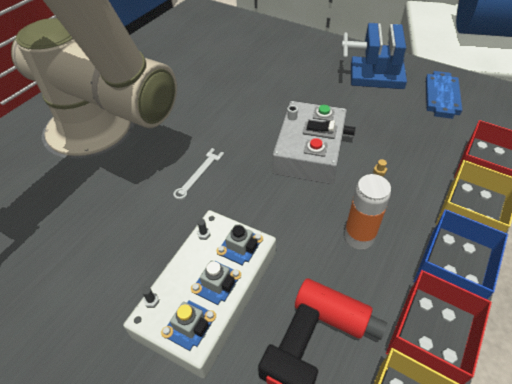

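The top view shows the panel at left, with green at crop (63,286), the rocker's white end at (116,242) and red at (186,249). The manifold is at right, with black at (497,256), white at (589,248) and yellow at (680,240). The scene view agrees. The bolts and socket sit on the near strips.

```bash
cat >> h.py <<'E'
def blob(im,near,lo,hi,rad=14):
    h=cv2.cvtColor(im,cv2.COLOR_RGB2HSV); m=cv2.inRange(h,np.array(lo),np.array(hi))
    k=np.zeros_like(m); cv2.circle(k,(int(near[0]),int(near[1])),rad,255,-1); m&=k
    n,l,st,c=cv2.connectedComponentsWithStats(m)
    i=1+np.argmax(st[1:,4]); return c[i],st[i,4]
def togo(p,s):  # world target -> tool shift
    return rot(s).T@(np.array(p)-np.array(s["eef_pos"]))
E
python3 - <<'E'
from h import *
s=ctrl.sense(); im=cv2.imread("pics/top0.png")[...,::-1].copy()
f=lambda x,y:(90+x/2.1,70+y/2.1)
P={}
for n,c,lo,hi,z in (("green",f(63,286),(45,100,60),(85,255,255),92),("red",f(186,249),(0,120,80),(8,255,255),92),("yellow",f(680,240),(22,120,100),(35,255,255),118),("white",f(589,248),(0,0,195),(180,40,255),118),("black",f(497,256),(0,0,0),(180,255,60),118),("rock_w",f(116,242),(0,0,215),(180,40,255),97)):
    try:
        px,a=blob(im,c,lo,hi,10); P[n]=at("top",px,z); print(n,np.round(px,1),a,P[n].round(1))
    except Exception as e: print(n,e)
g,r=P["green"],P["red"]; u=(g-r)[:2]; print("green-red",np.linalg.norm(u),"dir y",u/np.linalg.norm(u)); yv=u/np.linalg.norm(u); x=np.array([yv[1],-yv[0]])
m=(g+r)[:2]/2; print("hinge",m,"on_end",m+19.5*x, "white strip along x",(P["rock_w"][:2]-m)@x)
print("y-w",P["yellow"]-P["white"],"w-b",P["white"]-P["black"])
print(np.array(ctrl.get_calibration("wrist")["tool_from_camera"]).round(2),rot(s).round(3)[:, :2].T)
t=[*(m+19.5*x),200]; print("togo",togo(t,s).round(1)); print("panel yaw deg",np.degrees(np.arctan2(x[1],x[0])))
E
```

```text
green [119.5 206. ] 131 [567.  286.4  92. ]
red [177.7 188. ] 125 [603.8 164.4  92. ]
yellow [412.8 184.6] 112 [ 603.5 -316.5  118. ]
white [370.9 186.9] 127 [ 599.6 -232.5  118. ]
black [322.6 194.6] 5 [ 585.  -135.1  118. ]
rock_w [143.6 184.8] 75 [610.8 234.9  97. ]
green-red 127.43762152297967 dir y [-0.28899658  0.95733013]
hinge [585.41944988 225.41773224] on_end [604.0873874  231.05316556] white strip along x 27.065050244544317
y-w [  3.86402098 -84.00579954   0.        ] w-b [ 14.61044985 -97.41218626   0.        ]
[[ 1.0000e+00 -0.0000e+00  0.0000e+00  1.4000e-01]
 [-0.0000e+00  9.7000e-01  2.6000e-01 -6.6560e+01]
 [-0.0000e+00 -2.6000e-01  9.7000e-01 -1.4258e+02]
 [ 0.0000e+00  0.0000e+00  0.0000e+00  1.0000e+00]] [[ 0.258 -0.966  0.   ]
 [-0.966 -0.258  0.   ]]
togo [-592.5 -643.3   31.3]
panel yaw deg 16.797892315278514
```

>>> play_rows([
  [[-24, -26, 0], [0, 0, 0]],
  [[-24, -26, 0], [0, 0, 0]],
  [[-24, -26, 0], [0, 0, 0]],
  [[-24, -26, 0], [0, 0, 0]],
  [[-24, -26, 0], [0, 0, 0]],
  [[-24, -26, 0], [0, 0, 0]],
  [[-24, -26, 0], [0, 0, 0]],
  [[-24, -26, 0], [0, 0, 0]],
  [[-24, -26, 0], [0, 0, 0]],
  [[-24, -26, 0], [0, 0, 0]],
  [[-24, -26, 0], [0, 0, 0]],
  [[-24, -26, 0], [0, 0, 0]],
  [[-24, -26, 0], [0, 0, 0]],
  [[-24, -26, 0], [0, 0, 0]],
  [[-24, -26, 0], [0, 0, 0]],
  [[-24, -26, 0], [0, 0, 0]],
  [[-24, -26, 0], [0, 0, 0]],
  [[-24, -26, 0], [0, 0, 0]],
  [[-24, -26, 0], [0, 0, 0]],
  [[-24, -26, 0], [0, 0, 0]],
], fingers=0)

```text
time_s: 2.97
eef_pos: [514.7, 92.5, 231.3]
ee_rot: [-0.0, 0.793, -0.609, 0.0]
force: [0.4, -0.7, 0.5]
grip_width: 0.004
```

>>> play_rows([
  [[-22, -22, 0], [0, 0, 0]],
  [[-22, -22, 0], [0, 0, 0]],
  [[-22, -15, 0], [0, 0, 0]],
  [[-16, -4, 0], [0, 0, 0]],
  [[0, 0, 0], [0, 0, 0]],
  [[0, 0, 0], [0, 0, 0]],
])

```text
time_s: 3.47
eef_pos: [553.6, 186.4, 231.0]
ee_rot: [0.0, 0.793, -0.609, -0.0]
force: [-0.3, -0.2, 0.0]
grip_width: 0.002
```

Run:
```python
from h import *
s=ctrl.sense(); im=ctrl.capture("wrist"); cv2.imwrite("pics/w1.png",im[...,::-1])
for n,z in (("power_on_end",94),("power_module",80),("run_top",92),("stop_top",92)):
    for r in ctrl.spot_in("wrist",n)[:2]:
        p=r["position"]; px=[p[0]*512,p[1]*384]; print(n,round(r["p"],2),np.round(px),np.round(at("wrist",px,z,s)))
np.save("s1.npy",s,allow_pickle=True)
c=ctrl.get_calibration("wrist");K=np.array(c["K"]);T=np.linalg.inv(np.array(c["tool_from_camera"]))
R=rot(s)
for p in ([567,286.4,92],[603.8,164.4,92],[604,231,94]):
    q=R.T@(np.array(p)-s["eef_pos"]); q=K@(T[:3,:3]@q+T[:3,3]); print("pred",(q[:2]/q[2]).round(1))
```

```text
power_on_end 0.74 [221. 143.] [586. 228.  94.]
power_module 0.71 [227. 136.] [593. 225.  80.]
run_top 0.6 [159. 143.] [572. 284.  92.]
stop_top 0.92 [292. 139.] [607. 166.  92.]
pred [155.5 146.9]
pred [292.3 142.6]
pred [222.3 123.3]
```

View pics/w1.png

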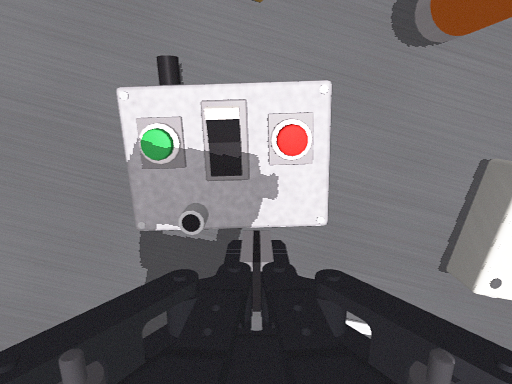

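The wrist view shows green at (157,144), red at (292,140) and the rocker's white end at (222,113). This agrees with the top estimate to about 3 mm.

Run:
```python
from h import *
s=ctrl.sense()
g=(at("wrist",(157,144),92,s)+np.array([567,286.4,92]))/2; r=(at("wrist",(292,140),92,s)+np.array([603.8,164.4,92]))/2
print("g,r",g.round(1),r.round(1)); print("white strip",at("wrist",(222,113),97,s).round(1))
u=(g-r)[:2];u/=np.linalg.norm(u);x=np.array([u[1],-u[0]]); m=(g+r)[:2]/2; t=[*(m+20*x),106]
print(t,togo(t,s).round(1))
```

```text
g,r [568.8 285.4  92. ] [605.  164.1  92. ]
white strip [613.2 231.7  97. ]
[np.float64(606.0581737131862), np.float64(230.48717942379423), 106] [-30.4 -62.1 125.5]
```

>>> play_rows([
  [[-10, -20, 20], [0, 0, 0]],
  [[-10, -20, 30], [0, 0, 0]],
  [[-10, -22, 30], [0, 0, 0]],
  [[0, 0, 25], [0, 0, 0]],
  [[0, 0, 15], [0, 0, 0]],
  [[0, 0, 4], [0, 0, 0]],
  [[0, 0, 0], [0, 0, 0]],
  [[0, 0, 0], [0, 0, 0]],
])

```text
time_s: 4.38
eef_pos: [606.5, 230.7, 108.7]
ee_rot: [-0.001, 0.793, -0.609, 0.001]
force: [-0.2, -1.5, 0.2]
grip_width: -0.004
```

>>> play_rows([
  [[0, 0, 4], [0, 0, 0]],
  [[0, 0, 3], [0, 0, 0]],
  [[0, 0, 2], [0, 0, 0]],
  [[0, 0, 2], [0, 0, 0]],
  [[0, 0, 2], [0, 0, 0]],
  [[0, 0, 0], [0, 0, 0]],
])

```text
time_s: 4.88
eef_pos: [606.1, 231.1, 94.3]
ee_rot: [-0.0, 0.793, -0.609, 0.0]
force: [0.0, 0.4, 0.6]
grip_width: -0.002
```

>>> play_rows([
  [[0, 0, 1], [0, 0, 0]],
  [[0, 0, 1], [0, 0, 0]],
  [[0, 0, 1], [0, 0, 0]],
  [[0, 0, 0], [0, 0, 0]],
  [[0, 0, 0], [0, 0, 0]],
])

```text
time_s: 5.3
eef_pos: [605.9, 231.0, 91.2]
ee_rot: [0.0, 0.793, -0.609, -0.0]
force: [0.8, -0.2, 1.9]
grip_width: -0.004
```

>>> play_rows([
  [[0, 0, 1], [0, 0, 0]],
  [[0, 0, 1], [0, 0, 0]],
  [[0, 0, 1], [0, 0, 0]],
  [[0, 0, 0], [0, 0, 0]],
  [[0, 0, 0], [0, 0, 0]],
])

```text
time_s: 5.72
eef_pos: [605.8, 231.0, 88.1]
ee_rot: [0.0, 0.793, -0.609, -0.0]
force: [-0.2, 0.1, 1.0]
grip_width: -0.002
```

>>> play_rows([
  [[0, 0, 0.5], [0, 0, 0]],
  [[0, 0, 0.5], [0, 0, 0]],
  [[0, 0, 0], [0, 0, 0]],
  [[0, 0, 0], [0, 0, 0]],
])

```text
time_s: 6.05
eef_pos: [605.8, 231.0, 88.0]
ee_rot: [0.0, 0.793, -0.609, 0.0]
force: [-1.6, -0.2, 5.4]
grip_width: 0.0
```

Run:
```python
from h import *
print(ctrl.sense()["force"])
im=ctrl.capture("wrist"); cv2.imwrite("pics/w2.png",im[...,::-1])
```

```text
[-1.56698467 -0.20319711  5.42816277]
```

View pics/w2.png

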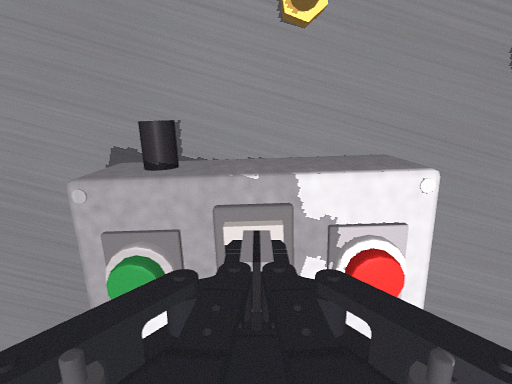

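The tip is on the white half at about (255,235). Green (136,285) and red (372,275) are clear. The force has started to rise at z=88, the expected on height.

>>> play_rows([
  [[0, 0, 0.5], [0, 0, 0]],
  [[0, 0, 0], [0, 0, 0]],
  [[0, 0, 0], [0, 0, 0]],
  [[0, 0, 0], [0, 0, 0]],
])

```text
time_s: 6.43
eef_pos: [605.8, 231.0, 88.0]
ee_rot: [-0.0, 0.793, -0.609, 0.0]
force: [-2.6, -1.3, 10.2]
grip_width: -0.002
```

>>> play_rows([
  [[0, 0, -6], [0, 0, 0]],
  [[0, 0, -25], [0, 0, 0]],
  [[0, 10, -35], [0, 0, 0]],
  [[10, 15, -30], [0, 0, 0]],
  [[10, 15, -20], [0, 0, 0]],
  [[10, 10, 0], [0, 0, 0]],
  [[0, 0, 0], [0, 0, 0]],
])

```text
time_s: 7.02
eef_pos: [564.7, 187.7, 204.2]
ee_rot: [-0.0, 0.793, -0.61, 0.001]
force: [0.2, -0.6, -0.4]
grip_width: -0.001
```

Run:
```python
from h import *
im=ctrl.capture("wrist"); cv2.imwrite("pics/w3.png",cv2.resize(im[60:260,100:360,::-1],None,fx=2,fy=2))
print(togo([603,-200,215],ctrl.sense()).round(1))
```

```text
[385.4  63.  -11.9]
```

View pics/w3.png

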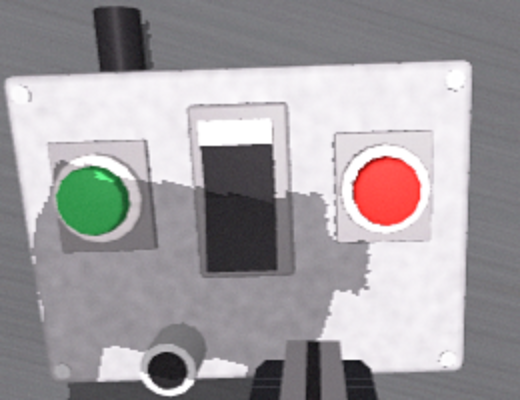

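The rocker now stands reversed: the white strip at (235,132) is shorter and the plain half larger. Next is the manifold.

>>> play_rows([
  [[10, 3, -9], [0, 0, 0]],
  [[22, 7, -9], [0, 0, 0]],
  [[29, 9, -9], [0, 0, 0]],
  [[29, 9, 0], [0, 0, 0]],
  [[29, 9, 0], [0, 0, 0]],
  [[29, 9, 0], [0, 0, 0]],
  [[29, 9, 0], [0, 0, 0]],
  [[29, 9, 0], [0, 0, 0]],
  [[29, 9, 0], [0, 0, 0]],
  [[29, 9, 0], [0, 0, 0]],
  [[29, 9, 0], [0, 0, 0]],
  [[29, 9, 0], [0, 0, 0]],
  [[29, 9, 0], [0, 0, 0]],
  [[29, 9, 0], [0, 0, 0]],
  [[29, 9, 0], [0, 0, 0]],
  [[29, 9, 0], [0, 0, 0]],
  [[20, 6, 0], [0, 0, 0]],
  [[10, 3, 0], [0, 0, 0]],
  [[0, 0, 0], [0, 0, 0]],
  [[0, 0, 0], [0, 0, 0]],
])

```text
time_s: 8.73
eef_pos: [546.0, -299.9, 229.4]
ee_rot: [-0.0, 0.793, -0.609, -0.001]
force: [-0.6, 0.5, -0.1]
grip_width: -0.0
```

Run:
```python
from h import *
s=ctrl.sense(); im=ctrl.capture("wrist"); cv2.imwrite("pics/w4.png",im[...,::-1])
for n,z in (("yellow_top",118),("white_top",118),("black_top",118)):
    for r in ctrl.spot_in("wrist",n)[:2]:
        p=r["position"]; px=[p[0]*512,p[1]*384]; w=at("wrist",px,z,s); print(n,round(r["p"],2),np.round(px),np.round(w,1),togo(w,s).round(1))
print(s["eef_pos"])
```

```text
yellow_top 0.88 [296. 131.] [ 607.7 -318.2  118. ] [ 33.7 -54.9 111.3]
white_top 0.77 [190. 111.] [ 600.2 -229.9  118. ] [-53.5 -70.4 111.4]
black_top 0.56 [88. 91.] [ 594.4 -148.2  118. ] [-133.9  -85.9  111.5]
[ 546.02260397 -299.86031904  229.37801682]
```

View pics/w4.png

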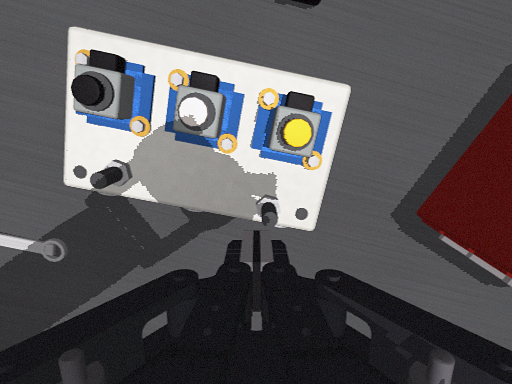

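Yellow cap is at (298,132), white at (194,110) and black at (88,91). Both cameras agree within about 4 mm.

>>> play_rows([
  [[11, -18, 8], [0, 0, 0]],
  [[11, -18, 15], [0, 0, 0]],
  [[11, -17, 25], [0, 0, 0]],
  [[0, 0, 25], [0, 0, 0]],
  [[0, 0, 18], [0, 0, 0]],
  [[0, 0, 10], [0, 0, 0]],
  [[0, 0, 4], [0, 0, 0]],
  [[0, 0, 2], [0, 0, 0]],
  [[0, 0, 2], [0, 0, 0]],
  [[0, 0, 0], [0, 0, 0]],
  [[0, 0, 0], [0, 0, 0]],
])

```text
time_s: 9.85
eef_pos: [605.9, -318.8, 121.9]
ee_rot: [0.0, 0.793, -0.609, 0.001]
force: [0.4, -0.3, 0.5]
grip_width: 0.001
```

>>> play_rows([
  [[0, 0, 1], [0, 0, 0]],
  [[0, 0, 1], [0, 0, 0]],
  [[0, 0, 1], [0, 0, 0]],
  [[0, 0, 1], [0, 0, 0]],
  [[0, 0, 1], [0, 0, 0]],
  [[0, 0, 0], [0, 0, 0]],
  [[0, 0, 0], [0, 0, 0]],
])

```text
time_s: 10.43
eef_pos: [605.7, -318.7, 116.0]
ee_rot: [0.0, 0.793, -0.609, 0.0]
force: [-1.0, -0.4, 3.1]
grip_width: -0.001
```

Contact at about 117, so home is near 110.

>>> play_rows([
  [[0, 0, 1], [0, 0, 0]],
  [[0, 0, 1], [0, 0, 0]],
  [[0, 0, 1], [0, 0, 0]],
  [[0, 0, 1], [0, 0, 0]],
  [[0, 0, 1], [0, 0, 0]],
  [[0, 0, 0], [0, 0, 0]],
  [[0, 0, 0], [0, 0, 0]],
])

```text
time_s: 11.02
eef_pos: [605.6, -318.6, 110.5]
ee_rot: [-0.0, 0.793, -0.609, -0.0]
force: [0.0, 0.2, 1.7]
grip_width: 0.0
```

>>> play_rows([
  [[0, 0, 0.5], [0, 0, 0]],
  [[0, 0, 0.5], [0, 0, 0]],
  [[0, 0, 0], [0, 0, 0]],
  [[0, 0, 0], [0, 0, 0]],
])

```text
time_s: 11.35
eef_pos: [605.7, -318.7, 110.1]
ee_rot: [0.0, 0.793, -0.609, 0.0]
force: [-1.5, 0.5, 5.0]
grip_width: 0.003
```

>>> play_rows([
  [[0, 0, 0.5], [0, 0, 0]],
  [[0, 0, 0.3], [0, 0, 0]],
  [[0, 0, 0], [0, 0, 0]],
  [[0, 0, 0], [0, 0, 0]],
])

```text
time_s: 11.68
eef_pos: [605.7, -318.7, 110.0]
ee_rot: [0.0, 0.793, -0.609, 0.0]
force: [-2.6, 1.2, 8.9]
grip_width: -0.005
```

Yellow is home: it stopped at 110.0 with 9 N. Now white.

>>> play_rows([
  [[0, 0, -6], [0, 0, 0]],
  [[0, 0, -24], [0, 0, 0]],
  [[-21, -4, 0], [0, 0, 0]],
  [[-26, -5, 0], [0, 0, 0]],
  [[-26, -5, 0], [0, 0, 0]],
  [[-13, -3, 0], [0, 0, 0]],
  [[0, 0, 0], [0, 0, 0]],
  [[0, 0, 9], [0, 0, 0]],
  [[0, 0, 6], [0, 0, 0]],
  [[0, 0, 2], [0, 0, 0]],
  [[0, 0, 0], [0, 0, 0]],
  [[0, 0, 0], [0, 0, 0]],
])

```text
time_s: 12.68
eef_pos: [599.7, -231.9, 121.5]
ee_rot: [0.0, 0.793, -0.61, -0.0]
force: [0.7, 0.2, -0.3]
grip_width: 0.005
```

>>> play_rows([
  [[0, 0, 1], [0, 0, 0]],
  [[0, 0, 1], [0, 0, 0]],
  [[0, 0, 1], [0, 0, 0]],
  [[0, 0, 1], [0, 0, 0]],
  [[0, 0, 1], [0, 0, 0]],
  [[0, 0, 1], [0, 0, 0]],
  [[0, 0, 0], [0, 0, 0]],
  [[0, 0, 0], [0, 0, 0]],
])

```text
time_s: 13.35
eef_pos: [599.9, -231.2, 116.2]
ee_rot: [-0.0, 0.793, -0.609, 0.0]
force: [-0.4, -0.4, 3.2]
grip_width: 0.0
```

>>> play_rows([
  [[0, 0, 1], [0, 0, 0]],
  [[0, 0, 1], [0, 0, 0]],
  [[0, 0, 1], [0, 0, 0]],
  [[0, 0, 1], [0, 0, 0]],
  [[0, 0, 1], [0, 0, 0]],
  [[0, 0, 0.7], [0, 0, 0]],
  [[0, 0, 0], [0, 0, 0]],
  [[0, 0, 0], [0, 0, 0]],
])

```text
time_s: 14.02
eef_pos: [599.9, -231.2, 110.1]
ee_rot: [-0.0, 0.793, -0.609, 0.0]
force: [-0.0, -1.0, 2.2]
grip_width: -0.006
```

>>> play_rows([
  [[0, 0, 0.5], [0, 0, 0]],
  [[0, 0, 0.3], [0, 0, 0]],
  [[0, 0, 0], [0, 0, 0]],
  [[0, 0, 0], [0, 0, 0]],
])

```text
time_s: 14.35
eef_pos: [599.9, -231.2, 110.0]
ee_rot: [-0.0, 0.793, -0.609, 0.0]
force: [-2.3, 0.6, 5.0]
grip_width: 0.002
```

>>> play_rows([
  [[0, 0, 0.5], [0, 0, 0]],
  [[0, 0, 0], [0, 0, 0]],
  [[0, 0, 0], [0, 0, 0]],
  [[0, 0, 0], [0, 0, 0]],
])

```text
time_s: 14.68
eef_pos: [599.9, -231.2, 110.0]
ee_rot: [0.0, 0.793, -0.609, 0.0]
force: [-2.7, 1.5, 9.7]
grip_width: 0.002
```

>>> play_rows([
  [[0, 0, -6], [0, 0, 0]],
  [[0, 0, -20], [0, 0, 0]],
  [[0, 15, -30], [0, 0, 0]],
  [[0, 20, -25], [0, 0, 0]],
  [[0, 20, -15], [0, 0, 0]],
  [[0, 10, 0], [0, 0, 0]],
  [[0, 0, 0], [0, 0, 0]],
  [[0, 0, 0], [0, 0, 0]],
])

```text
time_s: 15.35
eef_pos: [537.0, -247.8, 204.8]
ee_rot: [-0.0, 0.793, -0.609, -0.0]
force: [-0.3, -1.1, -0.1]
grip_width: -0.001
```

Run:
```python
from h import *
im=ctrl.capture("wrist"); cv2.imwrite("pics/w5.png",im[...,::-1])
s=ctrl.sense(); print(s["eef_pos"],togo([568.8,285.4,125],s).round(1))
```

```text
[ 537.30694774 -247.63478374  204.36364096] [-506.8 -167.9   79.8]
```

View pics/w5.png

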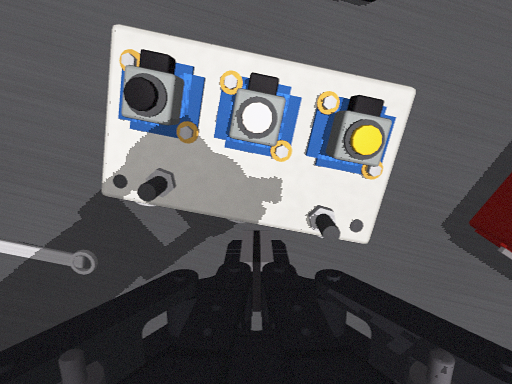

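White (257,118) and yellow (367,140) sit low in their collars. Black (146,95) still stands out, and the bolts are undisturbed.

>>> play_rows([
  [[-12, -4, 0], [0, 0, 0]],
  [[-24, -8, 0], [0, 0, 0]],
  [[-29, -9, 0], [0, 0, 0]],
  [[-29, -9, 0], [0, 0, 0]],
  [[-29, -9, 0], [0, 0, 0]],
  [[-29, -9, 0], [0, 0, 0]],
  [[-29, -10, 0], [0, 0, 0]],
  [[-29, -10, 0], [0, 0, 0]],
  [[-29, -10, 0], [0, 0, 0]],
  [[-29, -10, 0], [0, 0, 0]],
  [[-29, -10, 0], [0, 0, 0]],
  [[-29, -10, 0], [0, 0, 0]],
  [[-29, -10, 0], [0, 0, 0]],
  [[-29, -10, 0], [0, 0, 0]],
  [[-29, -10, 0], [0, 0, 0]],
  [[-29, -10, 0], [0, 0, 0]],
  [[-29, -10, 0], [0, 0, 0]],
  [[-24, -8, 0], [0, 0, 0]],
  [[-12, -3, 0], [0, 0, 0]],
  [[0, 0, 0], [0, 0, 0]],
])

```text
time_s: 17.07
eef_pos: [568.6, 288.5, 204.0]
ee_rot: [0.0, 0.794, -0.608, -0.001]
force: [-0.8, -1.0, -0.6]
grip_width: -0.003
```

Run:
```python
from h import *
s=ctrl.sense(); print(s["eef_pos"],togo([568.8,285.4,98],s).round(1))
```

```text
[568.5689023  288.50516276 203.98748267] [  3.1   0.5 106. ]
```

>>> play_rows([
  [[0, 0, 10], [0, 0, 0]],
  [[0, 0, 25], [0, 0, 0]],
  [[0, 0, 30], [0, 0, 0]],
  [[0, 0, 25], [0, 0, 0]],
  [[0, 0, 12], [0, 0, 0]],
  [[0, 0, 4], [0, 0, 0]],
  [[0, 0, 0], [0, 0, 0]],
  [[0, 0, 0], [0, 0, 0]],
])

```text
time_s: 17.73
eef_pos: [570.4, 285.3, 100.4]
ee_rot: [-0.001, 0.793, -0.609, 0.001]
force: [0.7, -0.1, 1.2]
grip_width: 0.003
```

>>> play_rows([
  [[0, 0, 2], [0, 0, 0]],
  [[0, 0, 2], [0, 0, 0]],
  [[0, 0, 2], [0, 0, 0]],
  [[0, 0, 1], [0, 0, 0]],
  [[0, 0, 1], [0, 0, 0]],
  [[0, 0, 1], [0, 0, 0]],
  [[0, 0, 0], [0, 0, 0]],
  [[0, 0, 0], [0, 0, 0]],
])

```text
time_s: 18.4
eef_pos: [569.7, 285.6, 90.2]
ee_rot: [-0.0, 0.793, -0.609, 0.0]
force: [-1.4, -0.0, 2.9]
grip_width: 0.003
```

>>> play_rows([
  [[0, 0, 1], [0, 0, 0]],
  [[0, 0, 1], [0, 0, 0]],
  [[0, 0, 1], [0, 0, 0]],
  [[0, 0, 1], [0, 0, 0]],
  [[0, 0, 0.6], [0, 0, 0]],
  [[0, 0, 0.4], [0, 0, 0]],
  [[0, 0, 0], [0, 0, 0]],
  [[0, 0, 0], [0, 0, 0]],
])

```text
time_s: 19.07
eef_pos: [569.7, 285.6, 86.0]
ee_rot: [-0.0, 0.793, -0.609, 0.0]
force: [-3.1, -1.1, 10.5]
grip_width: -0.001
```

>>> play_rows([
  [[0, 0, 0.3], [0, 0, 0]],
  [[0, 0, 0], [0, 0, 0]],
  [[0, 0, 0], [0, 0, 0]],
  [[0, 0, 0], [0, 0, 0]],
])

```text
time_s: 19.4
eef_pos: [569.7, 285.6, 85.9]
ee_rot: [-0.0, 0.793, -0.609, 0.0]
force: [-3.7, -1.4, 12.8]
grip_width: 0.001
```

The button is fully down (92 to 86 mm) and held with about 12 N. I'll check the scene once from the side and hand in.

Run:
```python
from h import *
im=ctrl.capture("top"); cv2.imwrite("pics/top1.png",im[...,::-1])
a=cv2.imread("pics/scene0.png"); b=ctrl.capture("scene")[...,::-1]
v=np.hstack([a[60:380,130:400],b[60:380,130:400]]); cv2.imwrite("pics/sc1.png",cv2.resize(v,None,fx=1.4,fy=1.4))
print(ctrl.sense()["force"])
```

```text
[-4.82907874 -2.4185364  11.7214828 ]
```

View pics/sc1.png

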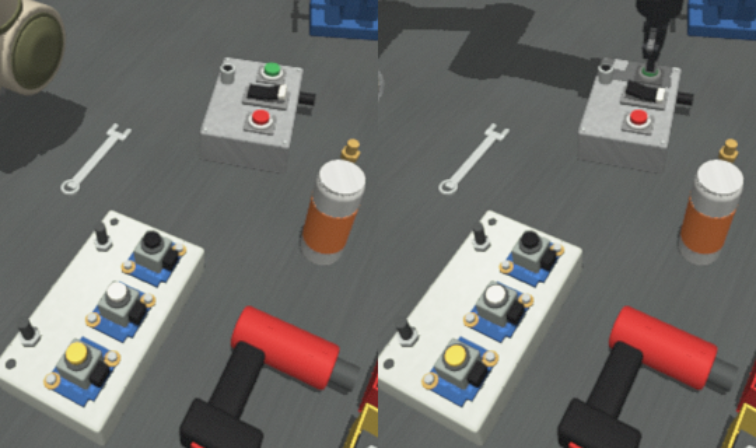

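In the before/after pair, the rocker has tipped over to the white end, yellow and white are lower, and black and red are unchanged. The tool is on the green button at (650,70), and the loose items have not moved.

```bash
python3 -c "
from rig import ctrl
print(ctrl.finish_job())"
```

```text
the job is handed in; nothing more can be done
None
```

I finished the sequence and handed the job in at about 19.5 s of the 54 s allowed, with the fingers still holding the green button down. The hand-in gives no verdict, so these are my own last checks:

| Step | Tool height where it stopped (mm) | Last force (N) |
|---|---|---|
| Power rocker on (white end pressed) | 88.0 | 10 |
| Yellow override home | 110.0 | 9 |
| White override home | 110.0 | 10 |
| Green run button held down | 85.9 | about 12 |

- **Heights:** each one matches the fully pressed position given in the task. I judged the joints from tool height, force and pictures, since they can't be read directly.
- **Pictures:** the before/after scene pictures show the rocker tipped over, with the yellow and white caps lowered. The black override and red stop look unchanged, and the loose parts are where they were.
- **Disagreements:** the two cameras differed by about 4 mm at most on part positions, so I averaged them. The rocker moved with only 1–2 N before reaching its stop, against the 6–10 N stated.

No check failed.

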